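Clamp the burette rig's cross rod with its U-bolt

ROBOT

A 6-joint arm with a two-finger parallel gripper is mounted at the origin on the work surface. World frame = base frame: x ahead of the robot, y to its left, z up, the work surface at z = 0. Lengths are in m, angles in rad, forces in N, time in s.
With the tool pointing down it reaches from about 0.375 to 0.975 m from the base axis. Payload 3.8 kg.
Tool frame: the origin (TCP) lies at the very end of the fingers, on their centre line; the grasp point (between the pads) lies 19 mm behind it (bot.tcp_to_grasp is the z of the grasp point in the tool frame, in m); z points along the fingers, y is the direction in which the jaws open and shut (so a half turn about z gives the same grasp; the last joint's range is limited). The gripper opens to 85 mm and grips with 20 to 120 N. Pads are 22 mm wide; open, the fingers measure 114 mm over their backs; the gripper's body (76 mm by 85 mm) begins 54 mm behind the grasp point. The pads swing forward as they close: fully open they stand 13 mm farther back than shut.
Start: joints at [-1.158, 0.264, 1.604, -0, 1.274, -0.037], TCP at [0.293, -0.608, 0.231] pointing down, gripper open.
Joint ranges: [-2.63, 2.63], [-0.94, 2.18], [0.31, 2.57], [-1.31, 4.45], [0, 2.66], [-2.55, 2.55]. Speed limits (rad/s): [2.57, 2.57, 3.14, 3.14, 3.14, 3.14].

INTERFACE

Orientations are given as a rotation vector (axis times angle).
In Python, from workcell import status, vision, job, bot gives the robot as it stands.
- The arm moves only by the tool apply_moves, never from a script. Its argument "deltas" is a list of rows, each a list of 7 numbers: the shift along the tool's x, y, z in m, then the turn, a rotation vector about the tool's x, y, z in rad, then the closure, from 0 (fully open) to 1 (shut). In form: [[x, y, z, rx, ry, rz, jaw], ...]. A call has 1 to 8 rows; each row is the pose to reach, as a shift and turn from the pose commanded when the call began, along the tool's axes at that moment; what a row does not reach only later rows make up. A row lasts 1/12 s, in which the tool goes at most 41.7 mm and 7.16 degrees, less where a joint would pass 70% of its speed; a pose out of reach is approached as far as the arm can. A call with a gripper value outside its range is refused whole. The fingers move at their own pace and stop on an object; "squeeze" is the grip in N (left out, the last holds). Time passes only in rows, so rows that repeat a pose let the fingers close. It gives the time, the measured TCP pose, the force and the opening at its end, in the units of the state.
- status.read_state(): the state, without advancing time (a new reading comes with each control period).
- vision.read_camera(name): name is "scene" or "top" or "wrist"; returns the picture (420x560x3 uint8, red, green, blue); there is no depth.
- vision.get_calibration(name): a dict with "fov_y" (degrees; the focal length in pixels is half the picture's height over the tangent of half this angle, whatever the lens; pixels are square), "cx", "cy" (the principal point, pixels), "R" (3x3) and "t" (3): a world point X has camera coordinates R X + t; the wrist camera has in their place "tool_from_camera" (4x4, takes a point from camera to tool coordinates, whose origin is the TCP and whose axes are the flange's). Camera axes: x right, y down, z forward; pixel columns grow to the right and rows downward; lengths in m; the calibration is good to about 2 mm. A picture is of the moment at which its call begins: read the wrist's pose just before it. get_calibration takes no time and is no camera call.
- job.finish_job(): hands the job in, once; it reports no verdict.
The state is a dict: "time": time; "q": joint angles; "joint_vel": joint speeds; "joint_torque": joint torques, N m; "tool_pos": TCP position; "tcp_rot": TCP orientation; "wrist_force": force on the tool from outside, world axes, zero at the start; "torque": the same for the moment, N m; "width": opening from 0.0 (shut) to 1.0 (fully open).
Only numpy, scipy, OpenCV 4.12 (cv2) and the standard library are available. Lean on these libraries where they do the work, as an engineer would, in place of code of your own. Each camera call takes 0.05 s, during which the arm holds its last target. There are 200 camera calls.

TASK

Take the medium-sized U-bolt out of the wooden rack, straddle it over the steel rod of the grey clamp so that both its legs go through the two holes of the clamp's plate, and push it gently (never harder than about 3 kg) until the rod is fully down in its cradles with the U-bolt's crossbar resting on it; then let go. The hole plate has slid forward along the rod by up to three centimetres, so feel for the holes; push on the U-bolt, not with the gripper on the clamp, leave the other two U-bolts in the rack and keep the glassware upright.

Things in the scene. Friction and masses are not known exactly. Their poses are not given: they have to be found in the camera images.
- ubolt_mid (a point): Medium steel U-bolt, 80 mm tall, 0.12 kg, standing in a rack slot. Two 8 mm round legs 36 mm apart (centres), 46 mm long, tips bevelled 1.5 mm; crossbar 44 long (y), 10 thick (x), 10 mm high. Same either way round; own z up, y from leg to leg. Point half-way up: leg tips 40 mm below it, crossbar underside 6 and top 16 mm above it.
- ubolt_lug (a point): Middle of the flat lug on the medium U-bolt's crossbar, to hold it by: 10 mm thick (x), 30 mm long (y), 24 mm high, from the crossbar's top to the bolt's top. 28 mm above the point half-way up the bolt.
- narrow_mid (a point): The narrow U-bolt, same shape and height but with legs 26 mm apart; stays in the rack. Point half-way up.
- wide_mid (a point): The wide U-bolt, likewise, legs 46 mm apart; stays in the rack. Point half-way up.
- rack: Light wooden block 60 x 260 x 32 mm, fixed, with three slots (11 mm wide in x, 62 mm long in y, floors 10 mm above the bench, 80 mm apart along its y). Origin: centre of its underside. Which bolt stands in which slot varies.
- clamp: Grey clamp fixed to the bench: base 230 (x) by 100 mm (y), two rubber-lined cradles 92 to 108 mm from the middle along x, 81 mm high. Origin: centre of its underside; x along the rod, y across it.
- clamp_mid (a point): Point between the plate's two holes when the plate is slid back to its rear stop, at its top face, 55 mm above the bench, 16 mm behind the clamp's middle; axes as the clamp. Aluminium plate 70 (x) by 90 by 8 mm, open below; two 10 mm through holes at y = -18 and +18 mm. It now stands somewhere forward, holes 6 to 32 mm along +x (not reported, front stop at 32). Stiff slide: 8 N to move it.
- rod (a joint): How far the rod is pushed into its cradles, m: 0 raised (start), 0.008 fully down on a hard stop. Steel rod 12 mm thick, along the clamp's x at y = 0, 130 mm to the rear and 165 mm to the front; its top starts 26 mm above the hole plate and ends 18 mm above it. The rubber grips: a steady push of about 8 N moves it and it stays where it is left.
- flask_mid (a point): Small glass conical flask, 60 mm wide, 88 mm tall, half-way up; a bystander.
- beaker_mid (a point): Small glass beaker, 44 mm wide, 50 mm tall, half-way up; a bystander.
Not all that is in view belongs to the job. What is shaped like the part that bears ubolt_mid but black or orange is not meant.

How it is judged:
On the way, in this order (a step that is already met when the one before it is completed fails the run):
1. the medium U-bolt is lifted clear of the rack (height (world z) of ubolt_mid above 0.085 m), for 0.1 s.
2. both legs are in the plate's holes astride the rod, the rod still raised (x of ubolt_mid in the frame of clamp_mid between 0 and 0.036 m and y of ubolt_mid in the frame of clamp_mid between -0.004 and 0.004 m and angle between the y axis of ubolt_mid and the y axis of clamp_mid, either way round below 0.15 rad and angle between ubolt_mid's own z axis and vertical below 0.12 rad and z of ubolt_mid in the frame of clamp_mid between 0 and 0.034 m and value of joint rod below 0.003 m), for 0.05 s.
At the end, for the whole second after the job is handed in: The medium U-bolt stands upright (within 0.12 rad), both legs through the holes astride the rod (0 to 36 mm forward of the rear-stop point, within 4 mm across, square within 0.15 rad), crossbar resting on the rod (within 2.5 mm), the rod at least 7 of its 8 mm down (x of ubolt_mid in the frame of clamp_mid between 0 and 0.036 m and y of ubolt_mid in the frame of clamp_mid between -0.004 and 0.004 m and angle between the y axis of ubolt_mid and the y axis of clamp_mid, either way round below 0.15 rad and angle between ubolt_mid's own z axis and vertical below 0.12 rad and z of ubolt_mid in the frame of clamp_mid between 0.008 and 0.0145 m and value of joint rod above 0.007 m); the robot touches nothing.
It fails at once if the U-bolt is pressed on the clamp with more than 30 N (contact force between ubolt and clamp above 30 N).
It fails at once if the gripper or arm pushes on the clamp itself with more than 8 N (contact force between any of the fingers, the arm and clamp above 8 N).
It fails at once if another U-bolt leaves its place in the rack (moved over 25 mm) (distance of any of narrow_mid, wide_mid from where it was at the start of the episode above 0.025 m).
It fails at once if the flask or beaker is knocked over (angle between any of flask_mid, beaker_mid's own z axis and vertical above 0.6 rad).
It also fails if it takes over 67 s, if anything falls off the work surface, if the arm or the gripper's body presses on something with over 40 N, if the wrist force passes 120 N, or if a joint passes its speed limit or range.

## Working session

There is one attempt and no reset: what is moved stays moved. The work goes in short steps, Python scripts to look and compute and a tool call to move; the robot and the scene stay as the last step left them, time stands still between calls to the robot, and variables do not carry over. Pictures are saved under pics/ and viewed, about 8 in all and at most 12, crops included, and the job is handed in when it is done.

Besides the shell and the picture viewer there is one more tool, called as a command line: name --pt "numbers of a row" for each row, then --argument value for the rest. apply_moves: Moves the arm, as the interface text tells. Its arguments: {"type":"object","properties":{"deltas":{"type":"array","items":{"type":"array","items":{"type":"number"}}},"squeeze":{"type":"number"}},"required":["deltas"]}

```bash
ls; mkdir -p pics
python3 - <<'E'
from workcell import status, vision, job, bot
import cv2,numpy as np
print(status.read_state()); print(bot.tcp_to_grasp)
for n in ("top","scene"):
    im=vision.read_camera(n); cv2.imwrite(f"pics/{n}0.png",im[:,:,::-1]); print(n,vision.get_calibration(n))
print(vision.get_calibration("wrist"))
E
```

```text
pics
{'time': 0.0, 'q': array([-1.15792650e+00,  2.64735614e-01,  1.60537538e+00, -1.47349146e-05,
        1.27370804e+00, -3.69005999e-02]), 'joint_vel': array([ 9.90160153e-04,  2.23669118e-04, -1.81417419e-03, -6.61235353e-04,
        3.60162764e-04,  1.08671586e-05]), 'joint_torque': array([-4.14873784e-04, -5.15111017e+01, -3.67312896e+01,  1.97238330e-05,
        1.28268194e-02,  4.46629315e-05]), 'tool_pos': array([ 0.29316095, -0.60719931,  0.2299731 ]), 'tcp_rot': array([-3.06035533e+00, -7.00077255e-01,  6.74818559e-04]), 'wrist_force': array([ 0.68430632,  0.20031523, -0.06184902]), 'torque': array([-0.03287602,  0.03540475, -0.01496639]), 'width': 0.9984800186823655}
-0.0187
top {'fov_y': 47.417494477377474, 'cx': 277.2137804483608, 'cy': 218.69557023135874, 'R': array([[ 1.12944134e-02, -9.99935920e-01, -7.69361354e-04],
       [-9.96189818e-01, -1.11855534e-02, -8.64912110e-02],
       [ 8.64770629e-02,  1.74329744e-03, -9.96252317e-01]]), 't': array([-0.00253128,  0.57349108,  0.99855895])}
scene {'fov_y': 57.15217200501996, 'cx': 281.4249742577432, 'cy': 208.88332440364113, 'R': array([[-0.61201075,  0.7908185 ,  0.00699599],
       [ 0.60194205,  0.47154127, -0.64444906],
       [-0.51294114, -0.39019858, -0.76461524]]), 't': array([ 0.3431624 , -0.27930954,  1.15256549])}
{'fov_y': 62.09599174341885, 'cx': 276.5136854588204, 'cy': 209.2663672850943, 'tool_from_camera': array([[ 1.96117776e-04, -9.62055188e-01, -2.72854864e-01,
         6.89861218e-02],
       [ 9.99999944e-01,  2.62304590e-04, -2.06093915e-04,
         9.29257969e-05],
       [ 2.69844803e-04, -2.72854809e-01,  9.62055186e-01,
        -1.43030703e-01],
       [ 0.00000000e+00,  0.00000000e+00,  0.00000000e+00,
         1.00000000e+00]])}
```

View pics/top0.png

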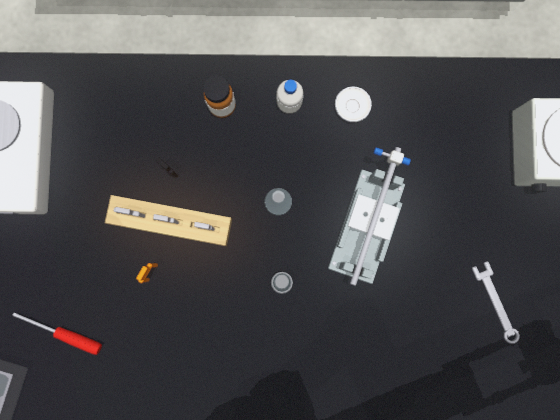

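View pics/scene0.png

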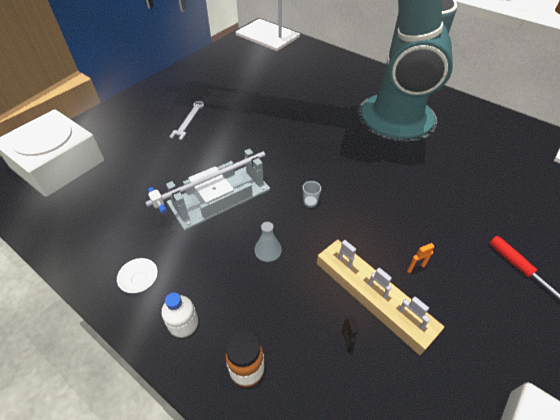

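Top: rack centred about (168,220) with lugs at (128,211), (165,219) and (203,226). The clamp is at (368,225) with white plate holes near (366,213) and (383,219), the flask at (278,201) and the beaker at (282,283). Next I'll zoom in and convert to world coordinates.

```bash
cat > h.py <<'E'
from workcell import status, vision, job, bot
import cv2,numpy as np
from scipy.spatial.transform import Rotation as Ro
def cam(n,st=None):
    c=vision.get_calibration(n); f=210/np.tan(np.radians(c["fov_y"]/2))
    if n=="wrist":
        T=np.array(c["tool_from_camera"]); Rt=Ro.from_rotvec(st["tcp_rot"]).as_matrix()
        Rw=Rt@T[:3,:3]; o=Rt@T[:3,3]+st["tool_pos"]
    else: Rw=c["R"].T; o=-Rw@c["t"]
    return f,c["cx"],c["cy"],Rw,o
def ray(n,uv,z,st=None):
    f,cx,cy,Rw,o=cam(n,st); d=Rw@np.array([(uv[0]-cx)/f,(uv[1]-cy)/f,1]); return o+d*(z-o[2])/d[2]
def proj(n,X,st=None):
    f,cx,cy,Rw,o=cam(n,st); p=Rw.T@(np.array(X)-o); return np.array([cx+f*p[0]/p[2],cy+f*p[1]/p[2]])
E
python3 - <<'E'
from h import *
im=cv2.imread("pics/top0.png")
a=cv2.resize(im[185:255,95:240],None,fx=5,fy=5,interpolation=cv2.INTER_CUBIC)
b=cv2.resize(im[140:295,315:420],None,fx=3.8,fy=3.8,interpolation=cv2.INTER_CUBIC)[:589]
s=cv2.imread("pics/scene0.png")
c=cv2.resize(s[230:355,310:450],None,fx=2,fy=2,interpolation=cv2.INTER_CUBIC)
o=np.zeros((600,1130,3),np.uint8);o[:350,:725]=a;o[:589,730:730+b.shape[1]]=b;o[350:600,:280]=c
o=cv2.resize(o[:,:1130],(800,425),interpolation=cv2.INTER_AREA)
cv2.imwrite("pics/crop1.png",o)
for n,uv,z in [("rodend_blue",(397,155),.075),("rodend",(354,283),.075),("h1",(366,213),.055),("h2",(383,219),.055),("b1",(128,211),.08),("b2",(165,219),.08),("b3",(203,226),.08),("flask",(278,201),.05),("beaker",(282,283),.05)]:
    print(n,ray("top",uv,z).round(4))
# rack: orange-ish mask
hsv=cv2.cvtColor(im,cv2.COLOR_BGR2HSV); m=cv2.inRange(hsv,(12,60,120),(30,200,255)); m[:190]=0;m[250:]=0;m[:,:100]=0;m[:,240:]=0
r=cv2.minAreaRect(cv2.findNonZero(m)); print(r,[ray("top",p,.032).round(4) for p in cv2.boxPoints(r)])
E
```

```text
rodend_blue [ 0.7035 -0.2412  0.075 ]
rodend [ 0.4411 -0.152   0.075 ]
h1 [ 0.5848 -0.1805  0.055 ]
h2 [ 0.5727 -0.2158  0.055 ]
b1 [0.581  0.3065 0.08  ]
b2 [0.5655 0.231  0.08  ]
b3 [0.5522 0.1537 0.08  ]
flask [0.6085 0.0027 0.05  ]
beaker [ 0.4382 -0.0075  0.05  ]
((167.4091033935547, 219.98289489746094), (123.39759063720703, 29.250999450683594), 10.660347938537598) [array([0.5597, 0.3716, 0.032 ]), array([0.6213, 0.3626, 0.032 ]), array([0.5753, 0.1027, 0.032 ]), array([0.5142, 0.113 , 0.032 ])]
```

View pics/crop1.png

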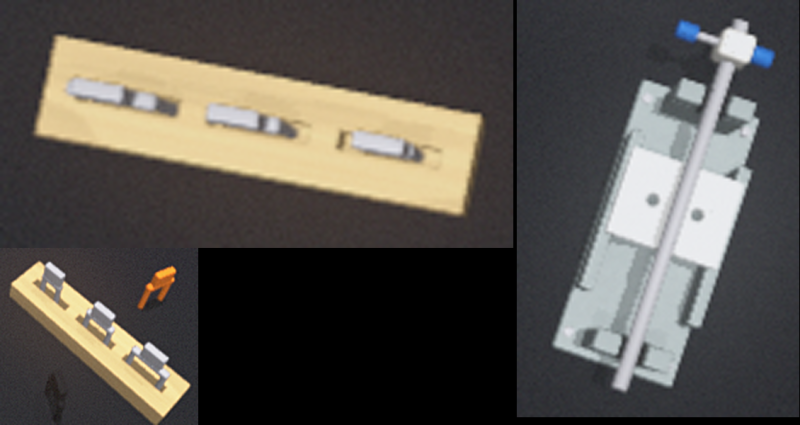

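The middle bolt is the medium one: narrow at small y, wide at large y. The clamp's +x points away from the robot, toward the blue T-handle. I'll stop over the clamp for a closer look on the way.

```bash
cat >> h.py <<'E'
def delta(p,yawdeg,st=None):
    """tool-frame shift+turn from current pose to TCP p, pointing down, tool y along yawdeg (mod 180)"""
    st=st or status.read_state(); R=Ro.from_rotvec(st["tcp_rot"]).as_matrix()
    best=None
    for k in (0,180):
        a=np.radians(yawdeg+k); y=np.array([np.cos(a),np.sin(a),0]); z=np.array([0,0,-1.]); x=np.cross(y,z)
        r=Ro.from_matrix(R.T@np.c_[x,y,z]).as_rotvec()
        if best is None or np.linalg.norm(r)<np.linalg.norm(best): best=r
    return (R.T@(np.array(p)-st["tool_pos"])).round(4),best.round(4)
E
python3 -c "
from h import *
print(delta((.579,-.198,.23),-18.8)); print(delta((.566,.231,.19),-10))"
```

```text
(array([ 0.4353, -0.2443,  0.0006]), array([-0.002 , -0.0009, -0.7929]))
(array([ 0.6101, -0.6362,  0.0414]), array([-0.0019, -0.0011, -0.9465]))
```

apply_moves --pt "0.036 -0.02 0 0 0 -0.07 0" --pt "0.072 -0.04 0 0 0 -0.14 0" --pt "0.108 -0.06 0 0 0 -0.21 0" --pt "0.144 -0.08 0 0 0 -0.28 0" --pt "0.18 -0.1 0 0 0 -0.35 0" --pt "0.216 -0.12 0 0 0 -0.42 0" --pt "0.252 -0.14 0 0 0 -0.49 0" --pt "0.288 -0.16 0 0 0 -0.56 0"

```text
time: 0.77
tool_pos: [0.4837, -0.3366, 0.2308]
tcp_rot: [-2.747, -1.524, 0.0]
wrist_force: [0.5, -0.9, -0.2]
width: 0.998
```

```bash
python3 -c "
from h import *
print(delta((.579,-.198,.23),-18.8))"
```

```text
(array([0.168 , 0.0075, 0.0009]), array([-7.000e-04, -1.000e-04, -2.297e-01]))
```

apply_moves --pt "0.036 0 0 0 0 -0.07 0" --pt "0.072 0 0 0 0 -0.14 0" --pt "0.108 0.002 0 0 0 -0.2 0" --pt "0.14 0.004 0 0 0 -0.23 0" --pt "0.165 0.006 0 0 0 -0.23 0" --pt "0.165 0.006 0 0 0 -0.23 0"

```text
time: 1.27
tool_pos: [0.5782, -0.1978, 0.2306]
tcp_rot: [-2.552, -1.83, -0.003]
wrist_force: [0.3, -0.4, -0.1]
width: 0.998
```

Run:
```python
from h import *
import pickle
st=status.read_state(); im=vision.read_camera("wrist"); cv2.imwrite("pics/w1.png",im[:,:,::-1]); pickle.dump(st,open("w1.pkl","wb"))
print(st["time"],st["tool_pos"],delta((.579,-.198,.23),-18.8))
```

```text
1.2667 [ 0.57820635 -0.19782423  0.23064187] (array([0.0023, 0.0014, 0.0006]), array([-0.001 , -0.0003,  0.0009]))
```

View pics/w1.png

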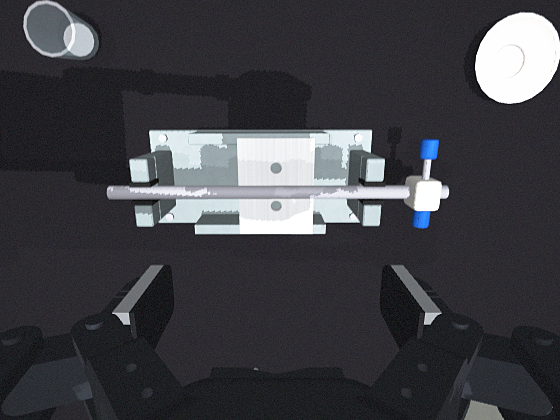

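The wrist view shows the plate with holes at about (276,168) and (276,206), and the rod running from (107,192) to (449,192).

```bash
cat > holes.py <<'E'
from h import *
def holes(im,st,guess):
    g=cv2.cvtColor(im,cv2.COLOR_BGR2GRAY).astype(float); out=[]
    for u,v in guess:
        w=g[v-9:v+10,u-9:u+10]; t=np.percentile(w,80); k=np.clip(t*0.8-w,0,None)
        yy,xx=np.mgrid[-9:10,-9:10]; k[(xx**2+yy**2)>64]=0
        uv=(u+(k*xx).sum()/k.sum(),v+(k*yy).sum()/k.sum()); out.append(ray("wrist",uv,.055,st)); print(np.round(uv,2),out[-1].round(4))
    d=out[0]-out[1]; print("mid",((out[0]+out[1])/2).round(4),"sep",np.linalg.norm(d).round(4),"yaw x",np.degrees(np.arctan2(d[1],d[0]))-90)
E
python3 - <<'E'
from holes import *
import pickle
st=pickle.load(open("w1.pkl","rb")); im=cv2.imread("pics/w1.png"); holes(im,st,[(276,168),(276,206)])
for uv,z in [((108,192),.075),((449,192),.075)]: print(ray("wrist",uv,z,st).round(4))
p=ray("wrist",(108,192),.075,st);q=ray("wrist",(395,192),.075,st); print(np.degrees(np.arctan2(*(q-p)[[1,0]])))
b=proj("top",(.566,.231,.09)); print(b, delta((.566,.231,.19),-10))
E
```

```text
[275.69 167.74] [ 0.5833 -0.1798  0.055 ]
[275.68 205.62] [ 0.5717 -0.2139  0.055 ]
mid [ 0.5775 -0.1969  0.055 ] sep 0.036 yaw x -18.763352330876288
[ 0.438  -0.1499  0.075 ]
[ 0.7215 -0.2458  0.075 ]
-18.69881728345447
[163.83714151 218.33605272] (array([ 0.4044, -0.1488,  0.0409]), array([-0.001 , -0.0004, -0.1527]))
```

apply_moves --pt "0.036 -0.013 0 0 0 -0.03 0" --pt "0.073 -0.027 0 0 0 -0.06 0" --pt "0.11 -0.04 0 0 0 -0.09 0" --pt "0.147 -0.054 0 0 0 -0.12 0" --pt "0.184 -0.068 0 0 0 -0.15 0" --pt "0.221 -0.081 0 0 0 -0.153 0" --pt "0.258 -0.095 0 0 0 -0.153 0" --pt "0.295 -0.109 0 0 0 -0.153 0"

```text
time: 1.98
tool_pos: [0.5683, 0.1127, 0.2311]
tcp_rot: [2.411, 2.013, -0.001]
wrist_force: [0.4, -0.1, -0.0]
width: 1.003
```

```bash
python3 -c "
from h import *
print(delta((.566,.231,.20),-10))"
```

```text
(array([ 0.116 , -0.0234,  0.031 ]), array([-0.0002,  0.0008, -0.005 ]))
```

apply_moves --pt "0.035 -0.007 0.01 0 0 0 0" --pt "0.07 -0.014 0.02 0 0 0 0" --pt "0.1 -0.02 0.03 0 0 0 0" --pt "0.113 -0.022 0.03 0 0 0 0" --pt "0.113 -0.022 0.03 0 0 0 0"

```text
time: 2.4
tool_pos: [0.5665, 0.2289, 0.2001]
tcp_rot: [-2.407, -2.018, 0.003]
wrist_force: [0.3, -0.8, 0.3]
width: 1.005
```

Run:
```python
from h import *
import pickle
st=status.read_state(); im=vision.read_camera("wrist"); cv2.imwrite("pics/w2.png",im[:,:,::-1]); pickle.dump(st,open("w2.pkl","wb"))
print(st["time"],st["tool_pos"])
```

```text
2.4 [0.56648626 0.22887024 0.20005444]
```

View pics/w2.png

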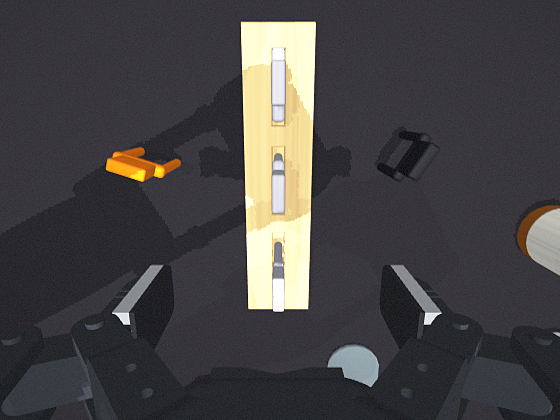

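Wrist view: rack with the wide bolt at the top, the medium in the middle (lug about col 279, rows 178–213) and the narrow one at the bottom. The black and orange decoys lie on either side.

Run:
```python
from h import *
import pickle
st=pickle.load(open("w2.pkl","rb")); im=cv2.imread("pics/w2.png")
s=cv2.cvtColor(im,cv2.COLOR_BGR2HSV)
print("rows",[(r,int(s[r,276:282,1].mean()),int(s[r,276:282,2].mean())) for r in range(148,220,2)])
print("cols",[(c,int(s[188:208,c,1].mean()),int(s[188:208,c,2].mean())) for c in range(264,294)])
for uv in [(279,175),(279,183),(279,213)]: print(uv,ray("wrist",uv,.09,st).round(4))
o=cv2.resize(im[120:240,220:340],None,fx=4,fy=4,interpolation=cv2.INTER_CUBIC);cv2.imwrite("pics/w2c.png",o)
```

```text
rows [(148, 85, 250), (150, 86, 250), (152, 90, 253), (154, 48, 149), (156, 22, 136), (158, 22, 135), (160, 21, 164), (162, 10, 231), (164, 9, 238), (166, 9, 239), (168, 8, 242), (170, 15, 131), (172, 19, 139), (174, 17, 154), (176, 10, 235), (178, 9, 240), (180, 9, 239), (182, 9, 239), (184, 9, 239), (186, 9, 238), (188, 9, 238), (190, 9, 237), (192, 9, 238), (194, 10, 238), (196, 10, 237), (198, 9, 237), (200, 10, 237), (202, 9, 236), (204, 10, 236), (206, 10, 236), (208, 9, 235), (210, 10, 232), (212, 22, 209), (214, 121, 205), (216, 95, 246), (218, 97, 244)]
cols [(264, 86, 250), (265, 87, 249), (266, 87, 249), (267, 91, 249), (268, 92, 247), (269, 94, 246), (270, 100, 250), (271, 115, 206), (272, 35, 211), (273, 13, 230), (274, 8, 242), (275, 10, 238), (276, 9, 235), (277, 10, 235), (278, 9, 237), (279, 9, 239), (280, 9, 239), (281, 10, 237), (282, 9, 239), (283, 19, 227), (284, 31, 190), (285, 119, 221), (286, 106, 240), (287, 101, 237), (288, 103, 234), (289, 103, 232), (290, 103, 233), (291, 103, 234), (292, 102, 233), (293, 103, 234)]
(279, 175) [0.572  0.2516 0.09  ]
(279, 183) [0.571  0.2457 0.09  ]
(279, 213) [0.567  0.2229 0.09  ]
```

View pics/w2c.png

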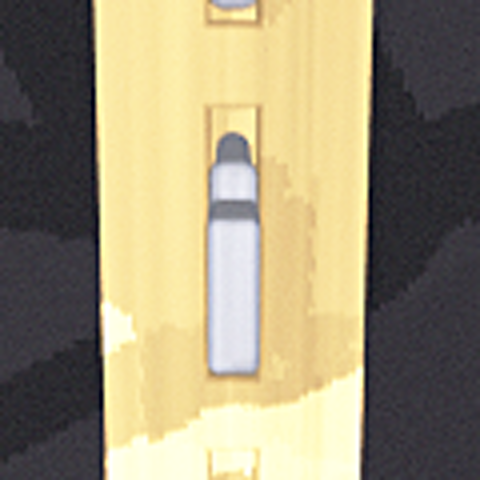

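```bash
python3 -c "
from h import *
print(delta((.5690,.2373,.063),-10))"
```

```text
(array([0.0104, 0.0003, 0.1377]), array([-0.0008,  0.0014, -0.0019]))
```

apply_moves --pt "0.005 0 0.03 0 0.001 0 0" --pt "0.01 0 0.065 0 0.001 0 0" --pt "0.01 0 0.095 0 0.001 0 0" --pt "0.01 0 0.12 0 0.001 0 0" --pt "0.01 0 0.137 0 0.001 0 0" --pt "0.01 0 0.137 0 0.001 0 0" --pt "0.01 0 0.137 0 0.001 0 0.5" --pt "0.01 0 0.137 0 0.001 0 1" --squeeze 50

```text
time: 3.12
tool_pos: [0.5707, 0.2364, 0.0661]
tcp_rot: [2.411, 2.013, 0.005]
wrist_force: [0.1, 0.8, 1.1]
width: 0.748
```

apply_moves --pt "0 0 0 0 0 0 1" --pt "0 0 0 0 0 0 1" --pt "0 0 0 0 0 0 1" --pt "0 0 0 0 0 0 1" --pt "0 0 0 0 0 0 1" --pt "0 0 0 0 0 0 1"

```text
time: 3.62
tool_pos: [0.5695, 0.2377, 0.0654]
tcp_rot: [-2.41, -2.015, -0.003]
wrist_force: [-1.5, -0.3, 5.9]
width: 0.099
```

apply_moves --pt "0 0 -0.01 0 0 0 1" --pt "0 0 -0.025 0 0 0 1" --pt "0 0 -0.045 0 0 0 1" --pt "0 0 -0.075 0 0 0 1" --pt "0 0 -0.105 0 0 0 1" --pt "0 0 -0.135 0 0 0 1" --pt "0 0 -0.15 0 0 0 1" --pt "0 0 -0.15 0 0 0 1"

```text
time: 4.28
tool_pos: [0.5717, 0.2383, 0.22]
tcp_rot: [2.408, 2.014, 0.015]
wrist_force: [0.8, -0.3, -0.5]
width: 0.106
```

Run:
```python
from h import *
import pickle
st=status.read_state(); im=vision.read_camera("wrist"); cv2.imwrite("pics/w3.png",im[:,:,::-1]); pickle.dump(st,open("w3.pkl","wb"))
print(st["time"],st["tool_pos"],st["width"],st["wrist_force"],delta((.5775,-.1969,.22),-18.75))
```

```text
4.2833 [0.57172927 0.2382908  0.22000796] 0.10649836608844307 [ 0.81248291 -0.31116858 -0.47658271] (array([-0.4265,  0.0839, -0.0041]), array([ 0.0041, -0.0039,  0.1495]))
```

View pics/w3.png

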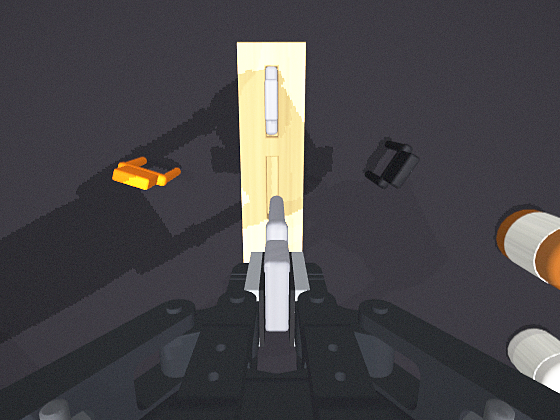

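Bolt gripped and clear of the rack: lug at about (277,243–330), visible front leg from about (277,197). I'll work out the bolt's offset in the tool frame.

Run:
```python
from h import *
im=cv2.imread("pics/w3.png"); s=cv2.cvtColor(im,cv2.COLOR_BGR2HSV)
print([(r,int(s[r,274:280,1].mean()),int(s[r,274:280,2].mean())) for r in list(range(190,280,2))+list(range(318,340,2))])
print([(c,int(s[200:212,c,1].mean()),int(s[200:212,c,2].mean())) for c in range(264,292)])
print([(c,int(s[290:320,c,1].mean()),int(s[290:320,c,2].mean())) for c in range(258,296)])
c=vision.get_calibration("wrist");f=210/np.tan(np.radians(c["fov_y"]/2));T=c["tool_from_camera"]
def tool(uv,z):
    d=T[:3,:3]@np.array([(uv[0]-c["cx"])/f,(uv[1]-c["cy"])/f,1]); return (T[:3,3]+d*(z-T[2,3])/d[2]).round(4)
for uv,z in [((277,243),-.0246),((277,330),-.0246),((277,197),.0554),((277,197),.0539),((277,221),0.0)]: print(uv,z,tool(uv,z))
cv2.imwrite("pics/w3c.png",cv2.resize(im[185:345,220:335],None,fx=3.6,fy=3.6,interpolation=cv2.INTER_CUBIC))
```

```text
[(190, 80, 248), (192, 82, 248), (194, 83, 250), (196, 39, 145), (198, 17, 146), (200, 16, 145), (202, 16, 145), (204, 17, 147), (206, 16, 146), (208, 16, 147), (210, 15, 145), (212, 16, 148), (214, 19, 145), (216, 15, 146), (218, 17, 147), (220, 16, 145), (222, 16, 173), (224, 17, 220), (226, 10, 236), (228, 10, 239), (230, 7, 242), (232, 7, 244), (234, 8, 244), (236, 8, 244), (238, 7, 248), (240, 18, 134), (242, 19, 149), (244, 14, 151), (246, 17, 151), (248, 15, 147), (250, 19, 150), (252, 17, 151), (254, 15, 155), (256, 19, 151), (258, 16, 149), (260, 16, 152), (262, 16, 194), (264, 13, 223), (266, 10, 229), (268, 10, 233), (270, 10, 234), (272, 11, 233), (274, 10, 233), (276, 11, 232), (278, 10, 234), (318, 10, 231), (320, 10, 231), (322, 10, 231), (324, 10, 230), (326, 10, 230), (328, 10, 233), (330, 17, 210), (332, 35, 51), (334, 27, 67), (336, 34, 66), (338, 27, 64)]
[(264, 79, 253), (265, 83, 254), (266, 109, 226), (267, 103, 234), (268, 86, 255), (269, 66, 200), (270, 34, 142), (271, 22, 147), (272, 18, 150), (273, 16, 146), (274, 16, 147), (275, 18, 148), (276, 16, 147), (
[... 341 characters left out ...]
 9), (265, 17, 182), (266, 16, 226), (267, 11, 225), (268, 9, 232), (269, 10, 236), (270, 9, 233), (271, 10, 233), (272, 9, 231), (273, 9, 230), (274, 10, 229), (275, 10, 231), (276, 10, 232), (277, 10, 232), (278, 10, 233), (279, 10, 234), (280, 10, 233), (281, 10, 232), (282, 10, 232), (283, 10, 232), (284, 10, 232), (285, 10, 228), (286, 12, 224), (287, 16, 229), (288, 17, 188), (289, 73, 15), (290, 23, 57), (291, 19, 73), (292, 19, 72), (293, 22, 71), (294, 20, 64), (295, 31, 114)]
(277, 243) -0.0246 [ 0.0227  0.0002 -0.0246]
(277, 330) -0.0246 [-0.0137  0.0002 -0.0246]
(277, 197) 0.0554 [0.0202 0.0002 0.0554]
(277, 197) 0.0539 [0.0206 0.0002 0.0539]
(277, 221) 0.0 [0.0232 0.0002 0.    ]
```

View pics/w3c.png

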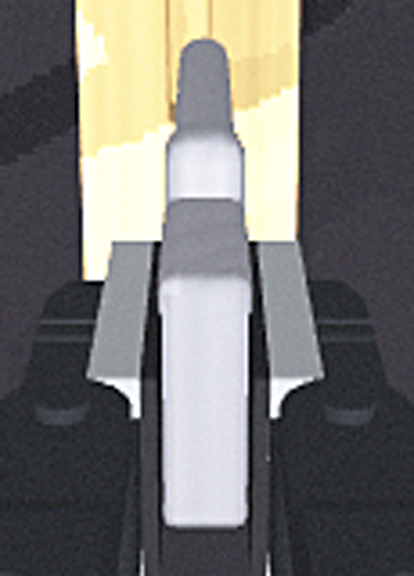

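Bolt sits centred in the grip (offset under 0.5 mm), with the TCP 15.4 mm above mid. Now I'll carry it to the clamp.

apply_moves --pt "-0.035 0.007 0 0 0 0.02 1" --pt "-0.07 0.014 0 0 0 0.04 1" --pt "-0.108 0.021 0 0 0 0.06 1" --pt "-0.146 0.028 0 0 0 0.08 1" --pt "-0.184 0.036 0 0 0 0.1 1" --pt "-0.222 0.044 0 0 0 0.12 1" --pt "-0.26 0.051 0 0 0 0.14 1" --pt "-0.298 0.058 0 0 0 0.15 1"

```text
time: 5.0
tool_pos: [0.5713, -0.0679, 0.2111]
tcp_rot: [-2.552, -1.826, 0.004]
wrist_force: [0.6, -0.3, -1.7]
width: 0.106
```

apply_moves --pt "-0.03 0 0 0 0 0 1" --pt "-0.06 0.002 0 0 0 0 1" --pt "-0.09 0.003 0 0 0 0 1" --pt "-0.11 0.005 0 0 0 0 1" --pt "-0.12 0.006 0 0 0 0 1" --pt "-0.125 0.006 0 0 0 0 1" --pt "-0.125 0.006 0 0 0 0 1" --pt "-0.125 0.006 0 0 0 0 1"

```text
time: 5.67
tool_pos: [0.5385, -0.1857, 0.213]
tcp_rot: [-2.552, -1.828, -0.001]
wrist_force: [0.0, 0.5, -1.8]
width: 0.107
```

```bash
python3 -c "
from h import *
s=status.read_state();print(s['time'],s['tool_pos'],s['joint_vel'].round(3));print(delta((.5775,-.1969,.14),-18.75))"
```

```text
5.6667 [ 0.53854481 -0.18567838  0.21296179] [ 0.014 -0.006 -0.007  0.001  0.     0.001]
(array([0.0018, 0.0406, 0.0729]), array([-0.0017, -0.0018, -0.0006]))
```

apply_moves --pt "0.001 0.02 0.01 0 0 0 1" --pt "0.002 0.035 0.02 -0.001 -0.001 0 1" --pt "0.002 0.0405 0.04 -0.002 -0.002 0 1" --pt "0.002 0.0405 0.06 -0.002 -0.002 0 1" --pt "0.002 0.0405 0.073 -0.002 -0.002 0 1" --pt "0.002 0.0405 0.073 -0.002 -0.002 0 1" --pt "0.002 0.0405 0.073 -0.002 -0.002 0 1"

```text
time: 6.25
tool_pos: [0.5771, -0.1964, 0.1398]
tcp_rot: [-2.553, -1.83, 0.002]
wrist_force: [-0.1, -0.5, -1.5]
width: 0.111
```

Run:
```python
from h import *
import pickle
st=status.read_state(); im=vision.read_camera("wrist"); cv2.imwrite("pics/w4.png",im[:,:,::-1]); pickle.dump(st,open("w4.pkl","wb"))
print(st["time"],st["tool_pos"],st["wrist_force"].round(2),delta((.5775,-.1969,.14),-18.75))
cv2.imwrite("pics/w4c.png",cv2.resize(im[100:340,130:430,::-1],None,fx=2.5,fy=2.5,interpolation=cv2.INTER_CUBIC))
```

```text
6.25 [ 0.57705538 -0.19640621  0.13979219] [-0.05 -0.54 -1.55] (array([-0.0001, -0.0005,  0.0012]), array([0.0018, 0.0008, 0.0002]))
```

View pics/w4c.png

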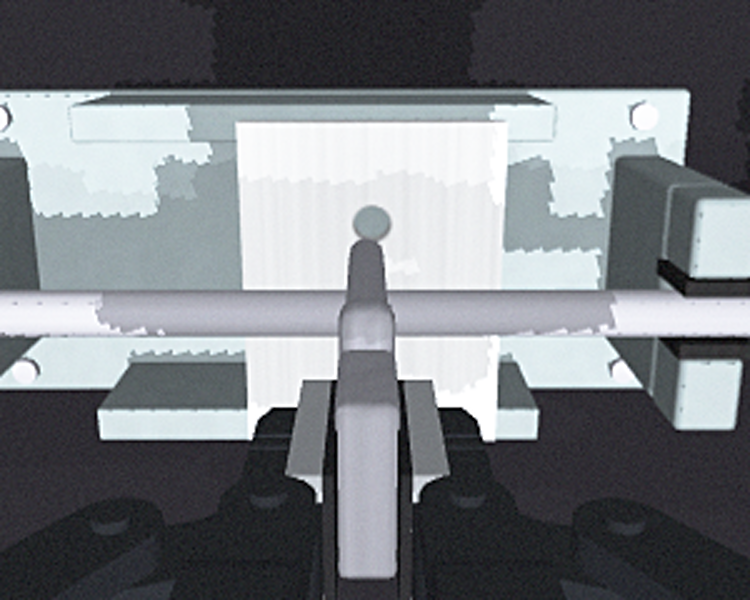

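The far hole is visible at about (279,189), with the leg tip just below it at (277,196). I'll re-measure the hole from here.

Run:
```python
from h import *
import pickle
st=pickle.load(open("w4.pkl","rb")); im=cv2.imread("pics/w4.png"); g=cv2.cvtColor(im,cv2.COLOR_BGR2GRAY)
m=(g[176:204,266:294]<190).astype(np.uint8)
for r in m[::1]: print("".join(".#"[v] for v in r))
a=np.radians(-18.75); xc=np.array([np.cos(a),np.sin(a),0]);yc=np.array([-np.sin(a),np.cos(a),0])
for uv in [(278.8,188.8)]:
    X=ray("wrist",uv,.055,st); print(X, "rel tool clamp x,y:",(X-st["tool_pos"])@xc,(X-st["tool_pos"])@yc)
```

```text
............................
............................
............................
............................
............................
............................
...........####.............
.........########...........
.......###########..........
.......############.........
......##############........
......##############........
.....###############........
.....################.......
.....################.......
.....###############........
......##############........
......#############.........
.......############.........
........#########...........
.......#########............
......#########.............
.....############...........
....#############...........
....#############...........
....#############...........
....##############..........
...###############..........
[ 0.58431497 -0.17928046  0.055     ] rel tool clamp x,y: 0.001369432933910288 0.018550404956614856
```

apply_moves --pt "0.0003 0.0012 0.01 0 0 0 1" --pt "0.0003 0.0012 0.02 0 0 0 1" --pt "0.0003 0.0012 0.025 0 0 0 1" --pt "0.0003 0.0012 0.025 0 0 0 1" --pt "0.0003 0.0012 0.025 0 0 0 1"

```text
time: 6.72
tool_pos: [0.5784, -0.1978, 0.1152]
tcp_rot: [2.554, 1.828, -0.001]
wrist_force: [-0.6, 0.1, -1.6]
width: 0.107
```

Run:
```python
from h import *
P=[];F=[]
for i in range(3):
    st=status.read_state(); im=vision.read_camera("wrist"); P.append(st["tool_pos"]);F.append(st["wrist_force"])
print(np.round(P,4),np.round(F,2)); s=np.mean(P,0); st["tool_pos"]=s
cv2.imwrite("pics/w5.png",im[:,:,::-1]); g=cv2.cvtColor(im,cv2.COLOR_RGB2GRAY)
m=(g[176:206,262:298]<190)
for r in m: print("".join(".#"[int(v)] for v in r))
```

```text
[[ 0.5784 -0.1978  0.1152]
 [ 0.5789 -0.1979  0.1157]
 [ 0.5791 -0.198   0.1161]] [[-0.58  0.12 -1.56]
 [ 0.54  0.11 -1.65]
 [-0.46  0.   -1.63]]
....................................
....................................
....................................
....................................
....................................
....................................
....................................
....................................
....................................
....................................
....................................
....................................
...........#........................
........########....................
......############..................
.....##############.................
.....##############.................
....################................
....################................
...#################................
....#################...............
....#################...............
....#################...............
....#################...............
.....################...............
......###############...............
......################..............
.......###############..............
.......###############..............
.......###############..............
```

apply_moves --pt "0.0005 -0.0015 0 0 0 0 1" --pt "0.0005 -0.0015 0.001 0 0 0 1" --pt "0.0005 -0.0015 0.002 0 0 0 1" --pt "0.0005 -0.0015 0.003 0 0 0 1" --pt "0.0005 -0.0015 0.003 0 0 0 1"

```text
time: 7.28
tool_pos: [0.5776, -0.1969, 0.1126]
tcp_rot: [2.553, 1.828, 0.0]
wrist_force: [-0.2, 0.3, -1.7]
width: 0.106
```

Run:
```python
from h import *
P=[];F=[]
for i in range(3):
    st=status.read_state(); im=vision.read_camera("wrist"); P.append(st["tool_pos"]);F.append(st["wrist_force"])
print(np.round(P,4),np.round(F,2))
cv2.imwrite("pics/w6.png",im[:,:,::-1]); g=cv2.cvtColor(im,cv2.COLOR_RGB2GRAY)
m=(g[180:215,262:298]<190)
for r in m: print("".join(".#"[int(v)] for v in r))
```

```text
[[ 0.5776 -0.1969  0.1126]
 [ 0.5776 -0.1969  0.1127]
 [ 0.5777 -0.1969  0.1127]] [[-0.18  0.28 -1.66]
 [-0.09 -0.11 -1.43]
 [-0.65 -1.58 -1.29]]
....................................
....................................
....................................
....................................
....................................
....................................
....................................
....................................
....................................
....................................
....................................
...........########.................
.........###########................
.........############...............
........##############..............
.......################.............
.......################.............
......#################.............
......##################............
......##################............
.......#################............
.......################.............
.......################.............
.......###############..............
.......###############..............
.......###############..............
.......###############..............
.......###############..............
.......###############..............
.......###############..............
.......###############..............
.......###############..............
.......###############..............
.......################.............
.......################.............
```

apply_moves --pt "0.0003 0 0.001 0 0 0 1" --pt "0.0003 0 0.002 0 0 0 1" --pt "0.0003 0 0.003 0 0 0 1" --pt "0.0003 0 0.004 0 0 0 1" --pt "0.0003 0 0.005 0 0 0 1" --pt "0.0003 0 0.005 0 0 0 1"

```text
time: 7.93
tool_pos: [0.5777, -0.1966, 0.1075]
tcp_rot: [2.553, 1.828, -0.0]
wrist_force: [0.5, -0.1, -1.1]
width: 0.106
```

apply_moves --pt "0 0 0.001 0 0 0 1" --pt "0 0 0.002 0 0 0 1" --pt "0 0 0.004 0 0 0 1" --pt "0 0 0.006 0 0 0 1" --pt "0 0 0.008 0 0 0 1" --pt "0 0 0.008 0 0 0 1"

```text
time: 8.43
tool_pos: [0.5774, -0.1965, 0.0992]
tcp_rot: [2.553, 1.828, -0.001]
wrist_force: [-0.2, 0.1, -0.8]
width: 0.105
```

apply_moves --pt "0 0 0.002 0 0 0 1" --pt "0 0 0.004 0 0 0 1" --pt "0 0 0.006 0 0 0 1" --pt "0 0 0.007 0 0 0 1" --pt "0 0 0.008 0 0 0 1" --pt "0 0 0.009 0 0 0 1" --pt "0 0 0.01 0 0 0 1" --pt "0 0 0.01 0 0 0 1"

```text
time: 9.1
tool_pos: [0.578, -0.1967, 0.0904]
tcp_rot: [2.553, 1.828, 0.0]
wrist_force: [-1.5, -0.1, 2.6]
width: 0.104
```

Contact with the rod is where I expected it (TCP 0.0904). Now pushing on in small steps.

apply_moves --pt "0 0 0.0005 0 0 0 1" --pt "0 0 0.001 0 0 0 1" --pt "0 0 0.0015 0 0 0 1" --pt "0 0 0.002 0 0 0 1" --pt "0 0 0.0025 0 0 0 1" --pt "0 0 0.003 0 0 0 1" --pt "0 0 0.003 0 0 0 1"

```text
time: 9.68
tool_pos: [0.578, -0.1967, 0.0881]
tcp_rot: [2.552, 1.828, 0.001]
wrist_force: [-2.8, 1.4, 7.2]
width: 0.104
```

apply_moves --pt "0 0 0.0005 0 0 0 1" --pt "0 0 0.001 0 0 0 1" --pt "0 0 0.0015 0 0 0 1" --pt "0 0 0.002 0 0 0 1" --pt "0 0 0.0025 0 0 0 1" --pt "0 0 0.003 0 0 0 1" --pt "0 0 0.003 0 0 0 1"

```text
time: 10.27
tool_pos: [0.578, -0.1967, 0.0851]
tcp_rot: [2.552, 1.828, 0.001]
wrist_force: [-3.7, 0.8, 6.8]
width: 0.108
```

apply_moves --pt "0 0 0.0005 0 0 0 1" --pt "0 0 0.001 0 0 0 1" --pt "0 0 0.0015 0 0 0 1" --pt "0 0 0.002 0 0 0 1" --pt "0 0 0.002 0 0 0 1"

```text
time: 10.68
tool_pos: [0.578, -0.1967, 0.083]
tcp_rot: [2.552, 1.828, 0.001]
wrist_force: [-3.8, 0.9, 7.2]
width: 0.11
```

apply_moves --pt "0 0 0.0003 0 0 0 1" --pt "0 0 0.0006 0 0 0 1" --pt "0 0 0.0006 0 0 0 1"

```text
time: 10.93
tool_pos: [0.578, -0.1967, 0.0825]
tcp_rot: [2.552, 1.828, 0.001]
wrist_force: [-3.8, 0.7, 7.8]
width: 0.107
```

apply_moves --pt "0 0 0.0003 0 0 0 1" --pt "0 0 0.0006 0 0 0 1" --pt "0 0 0.0006 0 0 0 1"

```text
time: 11.18
tool_pos: [0.578, -0.1967, 0.0822]
tcp_rot: [2.552, 1.828, 0.001]
wrist_force: [-4.8, 1.0, 8.7]
width: 0.108
```

apply_moves --pt "0 0 0.0003 0 0 0 1" --pt "0 0 0.0006 0 0 0 1" --pt "0 0 0.0006 0 0 0 1"

```text
time: 11.43
tool_pos: [0.5781, -0.1968, 0.0822]
tcp_rot: [2.552, 1.828, 0.001]
wrist_force: [-5.9, 1.8, 11.1]
width: 0.107
```

apply_moves --pt "0 0 0.0004 0 0 0 1" --pt "0 0 0.0008 0 0 0 1" --pt "0 0 0.0008 0 0 0 1"

```text
time: 11.68
tool_pos: [0.5781, -0.1968, 0.0821]
tcp_rot: [2.552, 1.828, 0.001]
wrist_force: [-7.2, 3.1, 14.5]
width: 0.104
```

apply_moves --pt "0 0 -0.001 0 0 0 1" --pt "0 0 -0.002 0 0 0 1" --pt "0 0 -0.002 0 0 0 1" --pt "0 0 -0.002 0 0 0 0.8" --pt "0 0 -0.002 0 0 0 0.6" --pt "0 0 -0.002 0 0 0 0.5" --pt "0 0 -0.002 0 0 0 0.5" --pt "0 0 -0.002 0 0 0 0.5" --squeeze 20

```text
time: 12.35
tool_pos: [0.5777, -0.1966, 0.0808]
tcp_rot: [2.553, 1.828, -0.0]
wrist_force: [-0.1, 0.5, 0.1]
width: 0.503
```

apply_moves --pt "0 0 -0.01 0 0 0 0.5" --pt "0 0 -0.025 0 0 0 0.5" --pt "0 0 -0.05 0 0 0 0.5" --pt "0 0 -0.08 0 0 0 0.5" --pt "0 0 -0.11 0 0 0 0.5" --pt "-0.02 0 -0.14 0 0 0 0.5" --pt "-0.04 0 -0.14 0 0 0 0.5" --pt "-0.04 0 -0.14 0 0 0 0.5"

```text
time: 13.02
tool_pos: [0.5659, -0.2378, 0.2258]
tcp_rot: [2.548, 1.822, 0.004]
wrist_force: [0.5, -0.0, -0.4]
width: 0.497
```

Run:
```python
from h import *
a=vision.read_camera("wrist"); b=vision.read_camera("scene")
A=cv2.resize(a[100:300,150:430],None,fx=2,fy=2); B=cv2.resize(b[140:240,130:290],None,fx=3.5,fy=3.5,interpolation=cv2.INTER_CUBIC)
o=np.zeros((600,800,3),np.uint8); o[:300,:420]=cv2.resize(A,(420,300)); o[300:300+300,:480]=cv2.resize(B,(480,300)); o[:300,420:800]=cv2.resize(vision.read_camera("top"),(380,285+15))
cv2.imwrite("pics/end.png",o[:,:,::-1])
```

```text
(no output)
```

View pics/end.png

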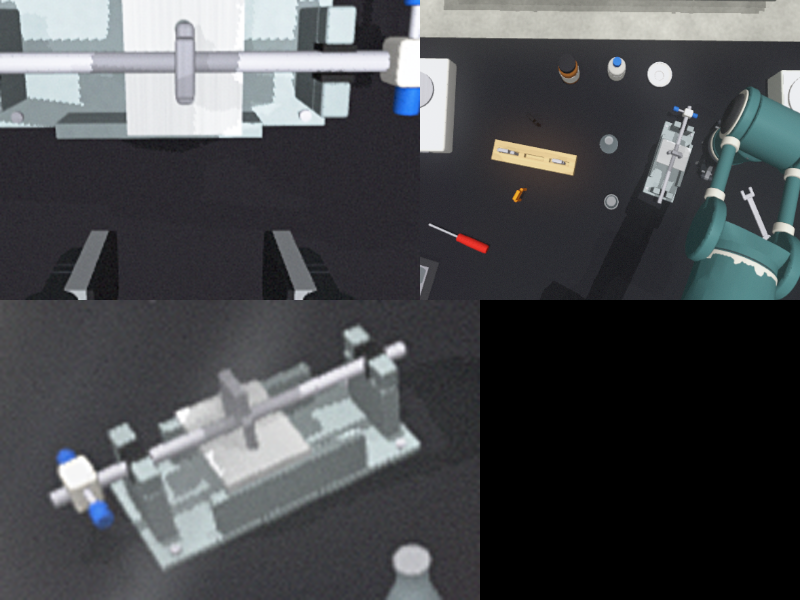

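The U-bolt stands upright and square over the rod with its legs in the plate. The rod is down, the other two bolts are still in the rack, the glassware is upright, and the gripper is clear.

```bash
python3 -c "
from h import *
print(job.finish_job())"
```

```text
the job is handed in; nothing more can be done
None
```

The medium U-bolt is on the clamp: both legs are through the plate's holes astride the rod, and the rod is pushed down to its hard stop. I handed the job in at about 13 s of robot time; no verdict is reported.

- **Insertion:** I took the bolt from the middle slot, lined its legs up with the holes using the wrist camera, and lowered it through without any contact force showing.
- **Push:** The crossbar met the rod with the TCP at 0.0904 m, as expected. The rod then moved at about 7–9 N until it stopped at 0.0821 m, which is about 8 mm of travel. A last small push raised the vertical force reading to 14.5 N, about 18 N with the sideways part and the sensor's roughly 1.6 N offset, so it stayed under the 30 N limit. I then eased off, opened the fingers and backed away.
- **Last checks:** The final pictures show the bolt upright and square on the rod, with the rod down in its cradles. The other two bolts are still in the rack, the flask and beaker are upright, and the gripper is clear with the wrist force near zero.
- **Disagreement:** One hole position, measured while the arm was still settling, was about 1.5 mm off along the rod. I corrected it from a picture taken with the arm still, before inserting. No other check failed; the rod's depth was judged from the arm's travel and the rise in force, not measured directly.

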